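# Load the serving boards into the self-levelling lift

## Robot

A 7-joint arm with a two-finger parallel gripper is mounted at the origin on a cart in front of the work surface, level with it; the furniture and walls round the work are solid. World frame = base frame: x ahead of the robot, y to its left, z up, the work surface at z = 0. Lengths are in mm, angles in degrees, forces in N, time in s.
With the tool pointing down it reaches from about 425 to 875 mm from the base axis. Payload 9.9 kg.
Tool frame: the origin (TCP) lies between the finger pads; the fingertips stand 11 mm ahead of it and the grasp point (between the pads) lies 8 mm behind it (nose_length is the distance from the TCP to the fingertips, in mm); z points along the fingers, y is the line along which they close (so a half turn about z gives the same grasp; the last joint's range is limited). The gripper opens to 85 mm and grips with 20 to 120 N. Pads are 22 mm wide; open, the fingers measure 114 mm over their backs; the gripper's body (76 mm by 85 mm) begins 54 mm behind the grasp point. The pads swing forward as they close: fully open they stand 13 mm farther back than shut.
Start: joints at [-73.957, 32.985, 1.427, 82.34, -0.859, 64.687, -3.237], TCP at [240.177, 630.828, 242.289] pointing down, gripper open.
Joint ranges: [-157.87, 157.87], [-19.46, 123.44], [-87.15, 90], [11.01, 140.99], [-62.26, 242.26], [9.8, 113.94], [-161.44, 161.44]. Speed limits (degrees/s): [127.2, 127.2, 172.46, 172.46, 180, 180, 180].

## Interface

Orientations are given as [roll, pitch, yaw] about the fixed x, y, z axes, in that order (R = Rz(yaw) Ry(pitch) Rx(roll)).
In Python, from bench import observe, read_camera, camera_params, sign_off, look_for, masks_of, nose_length gives the robot as it stands.
- The arm moves only by the tool move_arm, never from a script. Its argument "moves" is one flat list of numbers, 6 for each row, row after row: the shift along the tool's x, y, z each as a share of 0.4 m, from -1 to 1, then the turn, a rotation vector about the tool's x, y, z each as a share of 90 degrees, from -1 to 1. In form: [dx, dy, dz, wx, wy, wz, dx, dy, dz, wx, wy, wz, ...]. A call has 1 to 12 rows; each row is the pose to reach, as a shift and turn from the pose commanded when the call began, along the tool's axes at that moment; what a row does not reach only later rows make up. A row lasts 1/12 s, in which the tool goes at most 41.7 mm and 7.16 degrees, less where a joint would pass 70% of its speed; a pose out of reach is approached as far as the arm can. A call with a number of a shift or a turn outside -1 to 1 is refused whole. A call with a gripper value outside its range is refused whole. "fingers" is the opening, from 0 (shut) to 1 (fully open), set as the call begins (left out, the last holds). The fingers move at their own pace and stop on an object; "newtons" is the grip in N (left out, the last holds). Time passes only in rows, so rows that repeat a pose let the fingers close. It gives the time, the measured TCP pose, the force, the opening and the grip force at its end, in the units of the state.
- observe(): the state, without advancing time (a new reading comes with each control period).
- read_camera(name): name is "scene" or "top"; returns the picture (384x512x3 uint8, red, green, blue); there is no depth.
- camera_params(name): a dict with "intrinsics" (3x3 intrinsics, pixels), "k1" (the pictures are not rectified: a ray, as slopes to the right and down, at radius r is drawn at 1 + k1 r^2 times it, then the intrinsics apply), "extrinsics" (4x4, takes a point from camera to world coordinates). Camera axes: x right, y up, looking along -z (the intrinsics and any distortion apply to the point x, -y, -z); pixel columns grow to the right and rows downward; lengths in mm; the calibration is good to about 2 mm. A picture is of the moment at which its call begins. camera_params takes no time and is no camera call.
- sign_off(): hands the job in; it is judged then, once.
Trained networks look in the newest picture that a camera, given by its name, has taken for a name from the list of things; names that differ only in an ending like _2 or _b are one class to them, and where a whole thing is asked for, a point or a joint stands for the part that bears it (a point fixed in the world has none). Each returns a list of dicts, best first, with "score" (0 to 1); they miss things now and then, are a little off and sometimes report something else, mostly with a low value. They report only what shows in the picture. A call takes as long as a camera call. They do not tell look-alikes from the thing itself.
- look_for(query, camera): "xyz" ([x, y, z] in mm, in the coordinates of the camera as it stood for that picture, good to about 4 mm: the middle of the surface that is visible of it).
- masks_of(query, camera): "mask" (384x512 bool, what is visible of it).
The state is a dict: "clock": time; "joint_positions": joint angles; "dq": joint speeds; "effort": joint torques, N m; "tcp_pos": TCP position; "orientation": TCP orientation; "force": force on the tool from outside, world axes, zero at the start; "wrist_torque": the same for the moment, N m; "grip_width": finger opening in mm; "grip_force": force on a finger pad.
Only numpy, scipy, OpenCV 4.12 (cv2) and the standard library are available. Lean on these libraries where they do the work, as an engineer would, in place of code of your own. Each camera call takes 0.05 s, during which the arm holds its last target. There are 200 camera calls.

## Task

Put both serving boards away in the sprung lift in the middle of the steel tray slide: first the long board, right down inside the well on the platform, then the round board lying flat on top of it. Leave the spice jars, the tin and the honey jar standing where they are.

Things in the scene. Friction and masses are not known exactly. Their poses are not given: they have to be found in the camera images.
- lift: Steel tray slide fixed on the worktop, 600 mm long (its y axis, +y the left end) x 220 mm deep (x axis, pointing to the back); origin at the centre of its underside. Flat deck 110 mm above the origin. In its middle a rectangular well, 150 mm along y, 115 mm along x, open to the deck at both y ends; cheeks 22 mm above the deck along its two long sides.
- left_lip (a point): Middle of the lip where the left deck meets the well, at deck height (y = +75 mm in the lift's frame). The cheeks run on onto the deck as 5 mm lead-ins, flaring from 115 mm apart at the lip to 139 mm apart at 40 mm outside it. A board slid along the deck over the lip drops into the well when its rear edge has passed the lip.
- right_lip (a point): The same for the right deck, y = -75 mm in the lift's frame: middle of its lip at deck height. Same lead-ins. Decks run 225 mm outward from each lip, flat, without raised edges.
- platform (a joint): How far the sprung platform in the well has sunk (m): 0 when empty (its top 2 mm below the deck), at most 0.075. Soft damped spring, about 11 mm per newton: the long board sinks it 21 to 35 mm (more than a board's thickness), both boards 36 to 55 mm. It stays level and springs back when unloaded.
- long_board: Rectangular wooden serving board with a juice groove, 140 mm (its y axis) x 105 mm (its x axis) x 20 mm thick, about 0.26 kg, corners rounded by 7 mm; origin at the centre of its underside. It starts flat on one of the two decks (left or right of the well), roughly lengthways but shifted and turned. Too wide to grasp from above; it slides easily when pushed on its edges.
- round_board: Round wooden serving board with a juice groove, 100 mm in diameter, 20 mm thick, about 0.15 kg; origin at the centre of its underside, z up. It starts flat on the other deck. Too wide to grasp from above; it slides easily when pushed.
- spice_1: Spice jar with a red cap, 45 mm in diameter, 106 mm tall, behind the slide; origin at the centre of its underside. To be left alone.
- spice_2: Spice jar with a red cap, 45 mm in diameter, 106 mm tall, behind the slide; origin at the centre of its underside. To be left alone.
- bean_tin: Food tin, 75 mm in diameter, 110 mm tall, to the right of the slide; origin at the centre of its underside. To be left alone.
- honey_jar: Glass jar with a green lid, 64 mm wide, 84 mm tall, to the right of the slide; origin at the centre of its underside. To be left alone.
Not all that is in view belongs to the job. What is shaped like the round_board but purple is not meant.

How it is judged (in metres and radians):
On the way:
1. the long board lies flat inside the well and has sunk the platform by its weight (z of long_board in the frame of lift below 0.095 m and horizontal distance between long_board and lift below 0.012 m and angle between long_board's own z axis and vertical below 0.04 rad and value of joint platform above 0.016 m and horizontal distance between round_board and lift above 0.08 m), for 0.2 s.
At the end, for the whole second after the job is handed in: Long board flat (0.04 rad) on the platform in the well, centred within 12 mm; round board flat (0.04 rad) on top of it, within 45 mm of the well's centre, underside 17 to 23 mm above the long board's; platform sunk by over 28 mm; both boards at rest (z of long_board in the frame of lift below 0.085 m and horizontal distance between long_board and lift below 0.012 m and angle between each of long_board, round_board's own z axis and vertical below 0.04 rad and horizontal distance between round_board and lift below 0.045 m and z of round_board in the frame of long_board between 0.017 and 0.023 m and value of joint platform above 0.028 m and linear speed of each of long_board, round_board below 0.02 m/s); the robot touches nothing.
It fails at once if a spice jar, the tin or the honey jar is moved by more than 25 mm (distance of any of spice_1, spice_2, bean_tin, honey_jar from where it was at the start of the episode above 0.025 m).
It fails at once if a board is pushed off the slide onto the worktop (height (world z) of any of long_board, round_board below 0.025 m).
It also fails if it takes over 64 s, if anything falls off the work surface, if the arm or the gripper's body presses on something with over 40 N, if the wrist force passes 120 N, or if a joint passes its speed limit or range.

## Working session

There is one attempt and no reset: what is moved stays moved. The work goes in short steps, Python scripts to look and compute and a tool call to move; the robot and the scene stay as the last step left them, time stands still between calls to the robot, and variables do not carry over. Pictures are saved under pics/ and viewed, at most 10 in all, crops included, and the job is handed in when it is done.

Besides the shell and the picture viewer there is one more tool, called after "Emit:" as name(argument=value, ...) on one line, values as JSON. move_arm: Moves the arm, as the interface text tells. Shift numbers are shares of 0.4 m and turn numbers shares of 90 degrees, none past 1 either way. Its arguments: {"type":"object","properties":{"moves":{"type":"array"},"fingers":{"type":"number"},"newtons":{"type":"number"}},"required":["moves"]}

```bash
mkdir -p pics; ls
cat > h.py <<'E'
import numpy as np, cv2
from bench import *
def ray(cam,u,v):
    p=camera_params(cam);K=np.array(p["intrinsics"],float);k=p["k1"];T=np.array(p["extrinsics"],float)
    d=np.array([(u-K[0,2])/K[0,0],(v-K[1,2])/K[1,1]]);s=d.copy()
    for _ in range(30): s=d/(1+k*(s@s))
    D=T[:3,:3]@np.array([s[0],-s[1],-1.]);return T[:3,3],D
def onz(cam,u,v,z):
    o,D=ray(cam,u,v);return o+D*(z-o[2])/D[2]
def toworld(cam,x):
    T=np.array(camera_params(cam)["extrinsics"],float);return T[:3,:3]@np.array(x)+T[:3,3]
def proj(cam,X):
    p=camera_params(cam);K=np.array(p["intrinsics"],float);T=np.array(p["extrinsics"],float)
    c=T[:3,:3].T@(np.array(X,float)-T[:3,3]);s=np.array([c[0],-c[1]])/-c[2];s=s*(1+p["k1"]*(s@s))
    return K[0,0]*s[0]+K[0,2],K[1,1]*s[1]+K[1,2]
E
python3 - <<'E'
from h import *
ims=[]
for c in("scene","top"):
    im=read_camera(c);cv2.imwrite(f"pics/{c}0.png",im[:,:,::-1])
    print(c,np.round(camera_params(c)["extrinsics"],2).tolist())
    for q in("lift","left_lip","right_lip","long_board","round_board","spice_1","bean_tin","honey_jar"):
        for r in look_for(q,c)[:3]: print(q,round(r["score"],2),np.round(toworld(c,r["xyz"])),np.round(proj(c,toworld(c,r["xyz"]))))
print(observe(),nose_length())
E
```

```text
pics
scene [[-0.89, 0.17, -0.42, -54.66], [-0.45, -0.39, 0.8, 1162.84], [-0.03, 0.9, 0.43, 719.75], [0.0, 0.0, 0.0, 1.0]]
lift 0.98 [491.   7. 109.] [265. 197.]
left_lip 0.94 [495.   9. 114.] [264. 196.]
left_lip 0.38 [786.  34.  70.] [199. 196.]
right_lip 0.59 [492.  13. 114.] [264. 197.]
long_board 0.6 [ 536. -237.  132.] [279. 169.]
round_board 0.72 [631. 387.  24.] [179. 259.]
round_board 0.66 [581. 209. 134.] [218. 209.]
spice_1 0.61 [783.  32.  71.] [200. 196.]
spice_1 0.51 [785. -35.  72.] [208. 189.]
bean_tin 0.78 [ 517. -463.   95.] [300. 161.]
honey_jar 0.62 [ 639. -452.   87.] [277. 160.]
top [[-0.04, 0.92, -0.39, -38.31], [-1.0, -0.04, 0.02, 35.93], [0.0, 0.39, 0.92, 1477.4], [0.0, 0.0, 0.0, 1.0]]
lift 0.74 [536. -19. 112.] [274. 195.]
left_lip 0.59 [537. -16. 110.] [273. 195.]
right_lip 0.61 [542. -18. 111.] [274. 194.]
long_board 0.95 [ 551. -243.  134.] [340. 186.]
round_board 0.91 [570. 177. 137.] [216. 186.]
round_board 0.86 [629. 363.  24.] [169. 186.]
spice_1 0.84 [789. -46.  92.] [278. 134.]
spice_1 0.6 [784.  25.  93.] [259. 136.]
bean_tin 0.74 [ 521. -469.  110.] [405. 195.]
honey_jar 0.57 [ 628. -449.   85.] [392. 170.]Traceback (most recent call last):
  File "<stdin>", line 8, in <module>
TypeError: 'float' object is not callable
```

Run:
```python
import cv2
t=cv2.imread("pics/top0.png")[110:260,130:430];s=cv2.imread("pics/scene0.png")[110:310,100:400]
cv2.imwrite("pics/t1.png",cv2.resize(t,(800,400),interpolation=cv2.INTER_CUBIC));cv2.imwrite("pics/s1.png",cv2.resize(s,(800,533),interpolation=cv2.INTER_CUBIC))
```

```text
(no output)
```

View pics/t1.png

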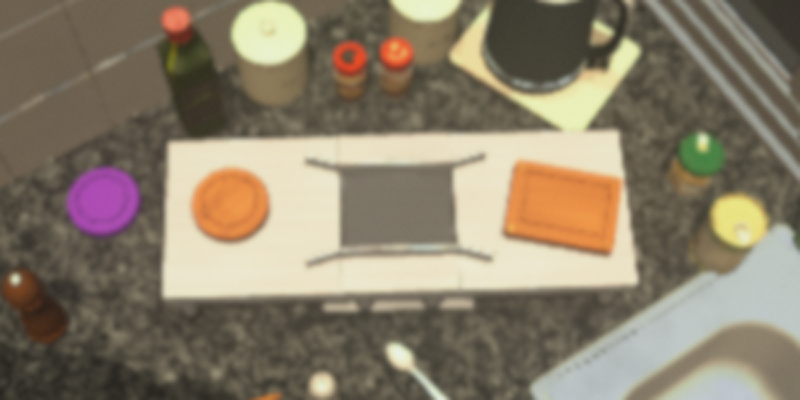

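View pics/s1.png

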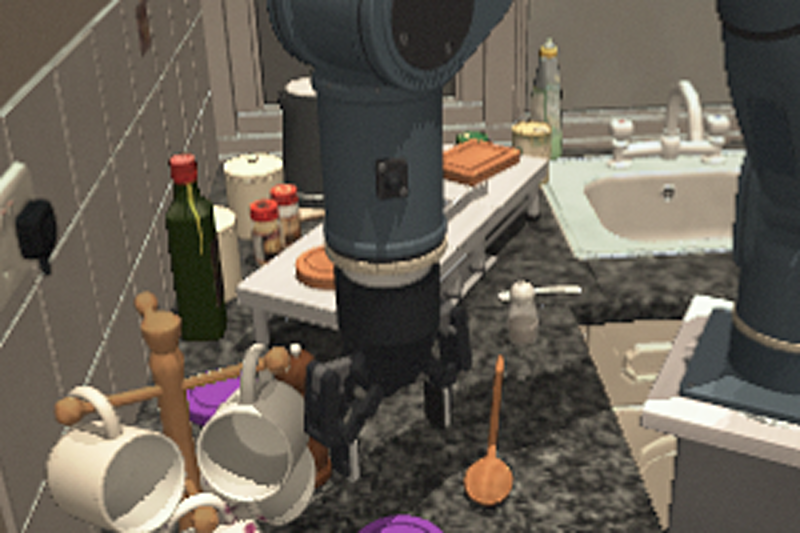

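The top crop shows the round orange board at crop (231,204), which is pixel (217,187), on the left deck. The long board is at crop (565,207), pixel (342,188), on the right deck. The well is at crop (398,205). There are two round candidates: purple at pixel (169,185) on the worktop, which is the look-alike, and orange at (217,187) on the deck, which is the one meant. The scene crop confirms both.

```bash
cat >> h.py <<'E'
def rect(im,z,x0=350,x1=750,y0=-380,y1=360,s=2,cam="top"):
    # world plane z to image: col along -y, row along -x
    ys=np.arange(y1,y0,-1/s);xs=np.arange(x1,x0,-1/s)
    p=camera_params(cam);K=np.array(p["intrinsics"],float);T=np.array(p["extrinsics"],float)
    X,Y=np.meshgrid(xs,ys,indexing="ij");P=np.stack([X,Y,np.full_like(X,z)],-1)-T[:3,3]
    c=P@T[:3,:3];a=c[...,0]/-c[...,2];b=-c[...,1]/-c[...,2];f=1+p["k1"]*(a*a+b*b)
    return cv2.remap(im,(K[0,0]*a*f+K[0,2]).astype("f4"),(K[1,1]*b*f+K[1,2]).astype("f4"),cv2.INTER_CUBIC)
def boards(cam="top",z=130,**k):
    im=read_camera(cam);r=rect(im,z,cam=cam,**k);hsv=cv2.cvtColor(r,cv2.COLOR_RGB2HSV)
    m=cv2.inRange(hsv,(4,130,90),(20,255,255));out=[]
    y1=k.get("y1",360);x1=k.get("x1",750)
    for c in cv2.findContours(m,cv2.RETR_EXTERNAL,cv2.CHAIN_APPROX_NONE)[0]:
        if cv2.contourArea(c)<4*3000: continue
        (u,v),(w,h),a=cv2.minAreaRect(cv2.convexHull(c))
        box=cv2.boxPoints(((u,v),(w,h),a))/2.; W=[(x1-q[1],y1-q[0]) for q in box]
        e=[np.subtract(W[1],W[0]),np.subtract(W[2],W[1])];L=max(e,key=np.linalg.norm)
        yaw=np.degrees(np.arctan2(-L[0],L[1]));yaw=(yaw+90)%180-90
        out.append(dict(x=round(x1-v/2,1),y=round(y1-u/2,1),size=np.round([w/2,h/2],1).tolist(),yaw=round(yaw,1)))
    return out,r
E
python3 - <<'E'
from h import *
b,r=boards();print("z130",b)
im=read_camera("top");r=rect(im,110);cv2.imwrite("pics/rect.png",cv2.resize(r[:,:,::-1],(740,400)))
# deck outline
g=cv2.cvtColor(r,cv2.COLOR_RGB2HSV)
m=((g[...,2]>140)|(cv2.inRange(g,(4,130,90),(20,255,255))>0)).astype("u1")*255
m=cv2.morphologyEx(m,cv2.MORPH_OPEN,np.ones((15,15)))
for c in cv2.findContours(m,cv2.RETR_EXTERNAL,cv2.CHAIN_APPROX_NONE)[0]:
    if cv2.contourArea(c)>100000:
        (u,v),s,a=cv2.minAreaRect(c);print("deck",750-v/2,360-u/2,np.array(s)/2,a)
for cam in("top","scene"):
  read_camera(cam)
  for q in("long_board","round_board","left_lip"):
    for d in masks_of(q,cam)[:2]:
        M=d["mask"];v,u=np.nonzero(M);print(cam,q,round(d["score"],2),u.mean(),v.mean(),len(u),np.round(onz(cam,u.mean(),v.mean(),130)))
E
```

```text
z130 [{'x': 550.7, 'y': -246.4, 'size': [137.5, 106.7], 'yaw': np.float32(-13.8)}, {'x': 571.1, 'y': 178.9, 'size': [98.7, 94.6], 'yaw': np.float32(-73.3)}]
deck 599.6230316162109 -42.294281005859375 [619.91046143 305.99545288] 0.48349717259407043
top long_board 0.75 340.5971524288107 187.30569514237857 1194 [ 550. -246.  130.]
top round_board 0.81 168.47855917667238 184.95711835334478 583 [582. 342. 130.]
top round_board 0.72 215.6898148148148 185.68055555555554 648 [573. 180. 130.]
top left_lip 0.6 273.75935828877004 192.98611901240187 8789 [538. -17. 130.]
scene long_board 0.56 278.0994318181818 170.0568181818182 352 [ 536. -229.  130.]
scene round_board 0.72 217.6847290640394 210.192118226601 203 [580. 210. 130.]
scene round_board 0.67 249.89615784008308 318.58255451713393 963 [240. 627. 130.]
scene left_lip 0.57 250.95456919060052 202.63185378590077 1915 [499. 110. 130.]
```

View pics/rect.png

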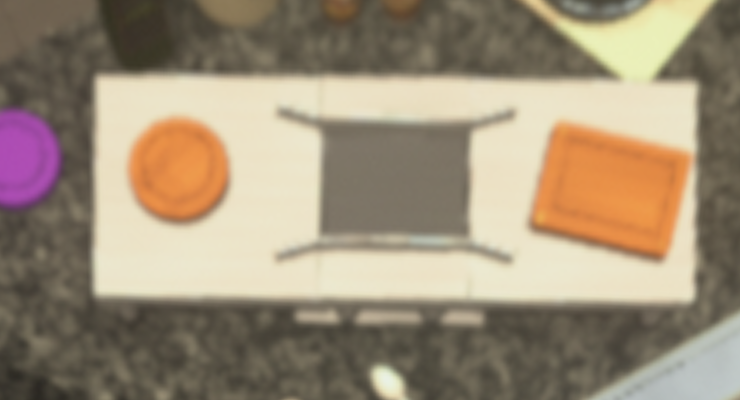

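The rectified view puts the deck at columns 96–696 and rows 79–299, so it measures 600 × 220 mm as it should. The centre is near (561, -36). The orange boards are at (180,170) and (613,190). Next I refine the slide pose from its edges.

Run:
```python
from h import *
im=read_camera("top");r=rect(im,110);g=cv2.GaussianBlur(cv2.cvtColor(r,cv2.COLOR_RGB2GRAY).astype("f4"),(0,0),3)
def fit(axis,lo,hi,a,b,sgn):
    G=cv2.Sobel(g,cv2.CV_32F,1-axis,axis,ksize=3)*sgn;P=[]
    for t in range(a,b,6):
        s=G[lo:hi,t] if axis else G[t,lo:hi]
        P.append((t,lo+int(np.argmax(s))))
    P=np.array(P);k,c=np.polyfit(P[:,0],P[:,1],1)
    for _ in range(3):
        e=abs(P[:,1]-k*P[:,0]-c);w=e<=max(2,np.median(e)*2);k,c=np.polyfit(P[w,0],P[w,1],1)
    return k,c
far=fit(1,120,190,240,1200,1);near=fit(1,570,620,240,1350,-1);L=fit(0,160,220,190,560,1);R=fit(0,1360,1420,200,560,-1)
wl=fit(0,620,670,270,450,-1);wr=fit(0,910,960,270,450,1)
at=lambda f,t:(f[0]*t+f[1])/2
print("far x",750-at(far,792),"near x",750-at(near,792),"slopes deg",[round(float(np.degrees(f[0])),2) for f in(far,near,L,R,wl,wr)])
print("L y",360-at(L,380),"R",360-at(R,380),"wl",360-at(wl,380),"wr",360-at(wr,380))
s=observe();print(s["tcp_pos"],s["orientation"],s["clock"],s["force"],s["grip_width"],nose_length)
```

```text
far x 672.9501214557299 near x 450.41717804199016 slopes deg [0.65, 0.63, -0.68, -0.6, -1.39, -0.76]
L y 266.01670176551715 R -335.91050134279783 wl 39.878865406006696 wr -109.41486837226563
[240.18416625 630.8522572  242.28452072] [1.79999854e+02 1.18820199e-03 1.59157501e+02] 1.45 [-0.13309608  0.27215209 -0.24222391] 85.36137138937147 11.0
```

```bash
cat >> h.py <<'E'
from scipy.spatial.transform import Rotation as Ro
def to(*targets):
    "shares from the current pose to world targets (x,y,z,yaw)"
    s=observe();R=Ro.from_euler("xyz",s["orientation"],degrees=True);p=np.array(s["tcp_pos"])
    print("at",np.round(p,1),np.round(s["orientation"],2),"t",s["clock"])
    for t in targets:
        d=R.inv().apply(np.array(t[:3])-p)/400;w=np.degrees((R.inv()*Ro.from_euler("xyz",[180,0,t[3]],degrees=True)).as_rotvec())/90
        print(t,"->",np.round(d,3).tolist(),np.round(w,3).tolist())
E
python3 -c "
from h import *
to((500,280,242,76.2))"
```

```text
at [240.2 630.9 242.3] [180.     0.   159.16] t 1.45
(500, 280, 242, 76.2) -> [-0.919, -0.589, 0.001] [0.0, 0.0, 0.922]
```

Emit:
move_arm(moves=[-0.92,-0.59,0,0,0,0.92,-0.92,-0.59,0,0,0,0.92,-0.92,-0.59,0,0,0,0.92,-0.92,-0.59,0,0,0,0.92,-0.92,-0.59,0,0,0,0.92,-0.92,-0.59,0,0,0,0.92,-0.92,-0.59,0,0,0,0.92,-0.92,-0.59,0,0,0,0.92,-0.92,-0.59,0,0,0,0.92,-0.92,-0.59,0,0,0,0.92,-0.92,-0.59,0,0,0,0.92,-0.92,-0.59,0,0,0,0.92], fingers=0.6)

```text
clock: 2.45
tcp_pos: [503.7, 273.3, 243.0]
orientation: [179.8, 0.1, 75.5]
force: [-0.4, 0.0, 0.5]
grip_width: 50.8
grip_force: 0.0
```

```bash
python3 -c "
from h import *
to((550,-20,242,76.2),(527,-343.5,200,76.2));print(observe()['grip_width'])"
```

```text
at [503.7 273.3 243. ] [1.7982e+02 7.0000e-02 7.5490e+01] t 2.45
(550, -20, 242, 76.2) -> [-0.681, 0.296, 0.004] [0.002, 0.001, -0.008]
(527, -343.5, 200, 76.2) -> [-1.478, 0.443, 0.111] [0.002, 0.001, -0.008]
50.789923334640555
```

Emit:
move_arm(moves=[-0.98,0.32,0,0,0,0,-0.98,0.32,0,0,0,0,-0.98,0.32,0,0,0,0,-0.98,0.32,0,0,0,0,-0.98,0.32,0,0,0,0,-0.98,0.32,0,0,0,0,-0.98,0.32,0,0,0,0,-0.98,0.32,0,0,0,0,-0.98,0.32,0,0,0,0,-0.98,0.32,0,0,0,0])

```text
clock: 3.28
tcp_pos: [531.8, -134.5, 242.7]
orientation: [180.0, 0.0, 76.3]
force: [0.8, -0.7, 0.4]
grip_width: 51.4
grip_force: 0.0
```

```bash
python3 -c "
from h import *
to((527,-343.5,200,76.2),(527,-343.5,124,76.2))"
```

```text
at [ 531.8 -134.5  242.7] [1.7995e+02 1.0000e-02 7.6320e+01] t 3.2833
(527, -343.5, 200, 76.2) -> [-0.51, 0.112, 0.107] [0.001, 0.0, 0.001]
(527, -343.5, 124, 76.2) -> [-0.51, 0.112, 0.297] [0.001, 0.0, 0.001]
```

Emit:
move_arm(moves=[-0.51,0.11,0,0,0,0,-0.51,0.11,0,0,0,0,-0.51,0.11,0,0,0,0,-0.51,0.11,0,0,0,0,-0.51,0.11,0,0,0,0,-0.51,0.11,0,0,0,0,-0.51,0.11,0.2,0,0,0,-0.51,0.11,0.2,0,0,0,-0.51,0.11,0.3,0,0,0,-0.51,0.11,0.3,0,0,0,-0.51,0.11,0.3,0,0,0,-0.51,0.11,0.3,0,0,0])

```text
clock: 4.28
tcp_pos: [526.6, -340.4, 122.2]
orientation: [-180.0, -0.0, 76.3]
force: [1.4, 0.3, 0.9]
grip_width: 51.1
grip_force: 0.0
```

Run:
```python
from h import *
to()
im=read_camera("scene");a=im[110:260,190:390];t=read_camera("top")[150:240,290:410]
cv2.imwrite("pics/v.png",np.vstack([cv2.resize(a,(560,300)),cv2.resize(t,(560,300))])[:,:,::-1])
```

```text
at [ 526.6 -340.4  122.2] [-1.7997e+02 -1.0000e-02  7.6350e+01] t 4.2833
```

View pics/v.png

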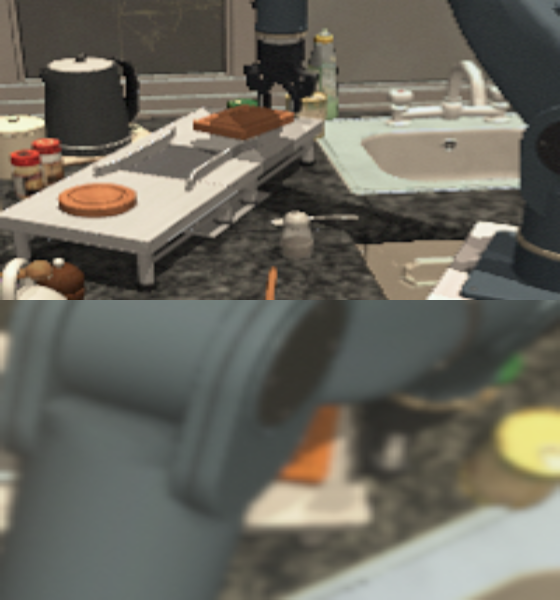

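Run:
```python
from h import *
T=[(531.4,-325,122.5,76.2)]
for s in np.linspace(0,1,11)[1:]:
    yw=-13.8+13.2*s; c=np.array([550.7+9*(s*1.45-.45*s*s),-246.4+51*s]);a=np.array([-np.sin(np.radians(yw)),np.cos(np.radians(yw))])
    t=c-81*a;T.append((round(t[0],1),round(t[1],1),122.5,90+yw))
to(*T)
```

```text
at [ 526.9 -340.4  122.7] [179.97   0.    76.36] t 4.3833
(531.4, -325, 122.5, 76.2) -> [0.04, 0.002, 0.001] [0.0, 0.0, 0.002]
(np.float64(534.5), np.float64(-320.4), 122.5, np.float64(77.52)) -> [0.053, 0.007, 0.001] [0.0, 0.0, -0.013]
(np.float64(537.5), np.float64(-315.7), 122.5, np.float64(78.84)) -> [0.066, 0.011, 0.001] [0.0, 0.0, -0.028]
(np.float64(540.4), np.float64(-310.9), 122.5, np.float64(80.16)) -> [0.08, 0.015, 0.001] [0.0, 0.0, -0.042]
(np.float64(543.3), np.float64(-306.1), 122.5, np.float64(81.48)) -> [0.093, 0.02, 0.001] [0.0, 0.0, -0.057]
(np.float64(546.1), np.float64(-301.3), 122.5, np.float64(82.8)) -> [0.106, 0.024, 0.001] [0.0, 0.0, -0.072]
(np.float64(548.8), np.float64(-296.4), 122.5, np.float64(84.12)) -> [0.12, 0.027, 0.001] [0.0, 0.0, -0.086]
(np.float64(551.4), np.float64(-291.4), 122.5, np.float64(85.44)) -> [0.134, 0.031, 0.001] [0.0, 0.0, -0.101]
(np.float64(554.0), np.float64(-286.5), 122.5, np.float64(86.76)) -> [0.147, 0.034, 0.001] [0.0, 0.0, -0.116]
(np.float64(556.5), np.float64(-281.5), 122.5, np.float64(88.08)) -> [0.161, 0.037, 0.001] [0.0, 0.0, -0.13]
(np.float64(558.9), np.float64(-276.4), 122.5, np.float64(89.4)) -> [0.174, 0.04, 0.001] [0.0, 0.0, -0.145]
```

Emit:
move_arm(moves=[0.02,0.001,0,0,0,0,0.04,0.002,0,0,0,0,0.053,0.007,0,0,0,-0.013,0.066,0.011,0,0,0,-0.028,0.08,0.015,0,0,0,-0.042,0.093,0.02,0,0,0,-0.057,0.106,0.024,0,0,0,-0.072,0.12,0.027,0,0,0,-0.086,0.134,0.031,0,0,0,-0.101,0.147,0.034,0,0,0,-0.116,0.161,0.037,0,0,0,-0.13,0.174,0.04,0,0,0,-0.145])

```text
clock: 5.38
tcp_pos: [558.9, -276.0, 122.3]
orientation: [180.0, -0.0, 89.5]
force: [-0.7, -0.2, 0.4]
grip_width: 51.4
grip_force: 0.4
```

Run:
```python
from h import *
to()
for z in(130,):
  b,r=boards("scene",z);print(b)
cv2.imwrite("pics/r2.png",r[::2,::2,::-1])
```

```text
at [ 558.9 -276.   122.3] [180.    -0.    89.54] t 5.3833
[{'x': 551.8, 'y': -179.3, 'size': [180.8, 118.2], 'yaw': np.float32(-2.0)}, {'x': 561.5, 'y': 194.7, 'size': [96.2, 124.0], 'yaw': np.float32(33.7)}]
```

View pics/r2.png

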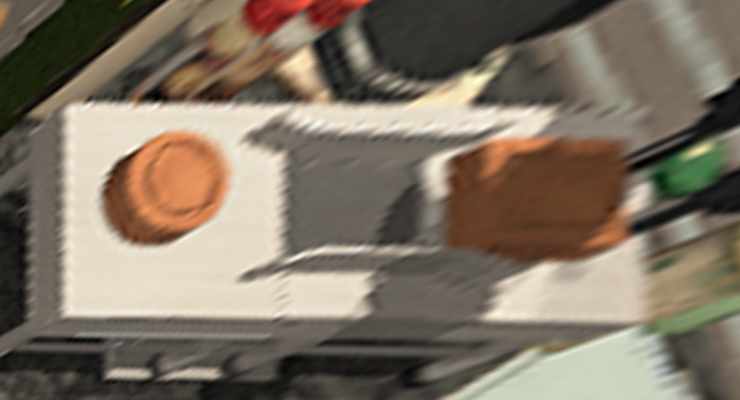

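The board is now square to the slide, spanning rectified columns 450–628, with its far edge at row 138 as expected. I'll keep pushing it straight.

Emit:
move_arm(moves=[0.02,0,0,0,0,0,0.045,0,0,0,0,0,0.07,0,0,0,0,0,0.095,0,0,0,0,0,0.12,0,0,0,0,0,0.145,0,0,0,0,0,0.17,0.001,0,0,0,0,0.195,0.001,0,0,0,0,0.22,0.001,0,0,0,0,0.245,0.001,0,0,0,0,0.265,0.001,0,0,0,0,0.285,0.001,0,0,0,0])

```text
clock: 6.43
tcp_pos: [560.3, -161.7, 122.3]
orientation: [180.0, 0.0, 89.4]
force: [-0.2, -1.8, 0.6]
grip_width: 51.0
grip_force: 0.4
```

Run:
```python
from h import *
to((560.8,-118,122.5,89.4),(560.8,-112,122.5,89.4));print(observe()["force"])
b,r=boards("scene",130);print(b)
cv2.imwrite("pics/r3.png",r[::2,::2,::-1])
```

```text
at [ 560.3 -161.7  122.3] [180.     0.    89.42] t 6.4333
(560.8, -118, 122.5, 89.4) -> [0.109, 0.0, -0.0] [0.0, 0.0, 0.0]
(560.8, -112, 122.5, 89.4) -> [0.124, 0.0, -0.0] [0.0, 0.0, 0.0]
[-0.17814259 -1.76210703  0.55699687]
[{'x': 559.1, 'y': -63.1, 'size': [108.7, 183.3], 'yaw': np.float32(0.6)}, {'x': 561.6, 'y': 194.6, 'size': [96.2, 123.7], 'yaw': np.float32(33.7)}]
```

View pics/r3.png

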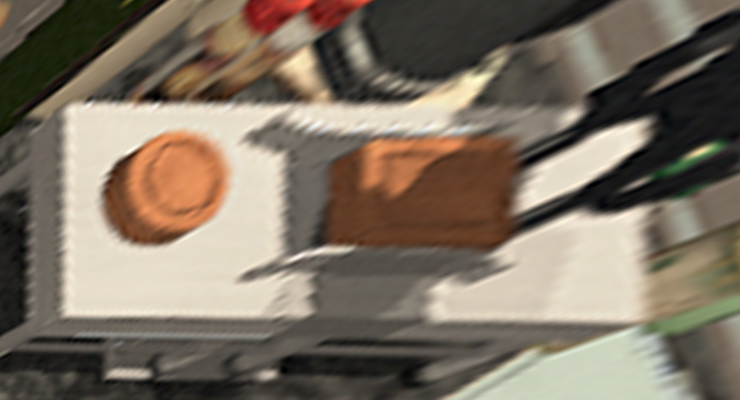

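The board sits between the cheeks, at columns 330–518 and rows 138–247. I'll finish the push slowly.

Emit:
move_arm(moves=[0.015,0,0,0,0,0,0.03,0,0,0,0,0,0.045,0,0,0,0,0,0.06,0,0,0,0,0,0.075,0,0,0,0,0,0.088,0,0,0,0,0,0.1,0,0,0,0,0,0.11,0,0,0,0,0,0.118,0,0,0,0,0,0.118,0,0,0,0,0,0.118,0,0,0,0,0,0.118,0,0,0,0,0])

```text
clock: 7.48
tcp_pos: [560.7, -115.6, 122.3]
orientation: [180.0, 0.0, 89.4]
force: [0.1, -0.3, 0.3]
grip_width: 51.3
grip_force: 0.0
```

Run:
```python
from h import *
to((560.8,-112,122.5,89.4));print(observe()["force"])
b,r=boards("scene",100);print(b)
im=read_camera("scene")
cv2.imwrite("pics/r4.png",np.vstack([r[::2,::2],cv2.resize(im[140:220,200:348],(740,400))[:200*2]])[:600,:,::-1])
```

```text
at [ 560.7 -115.6  122.3] [1.800e+02 1.000e-02 8.939e+01] t 7.4833
(560.8, -112, 122.5, 89.4) -> [0.009, 0.0, -0.0] [0.0, 0.0, -0.0]
[ 0.07583632 -0.27306466  0.28098224]
[{'x': 570.4, 'y': -40.0, 'size': [87.3, 119.2], 'yaw': np.float32(1.3)}, {'x': 593.0, 'y': 145.6, 'size': [100.9, 130.5], 'yaw': np.float32(32.9)}]
```

View pics/r4.png

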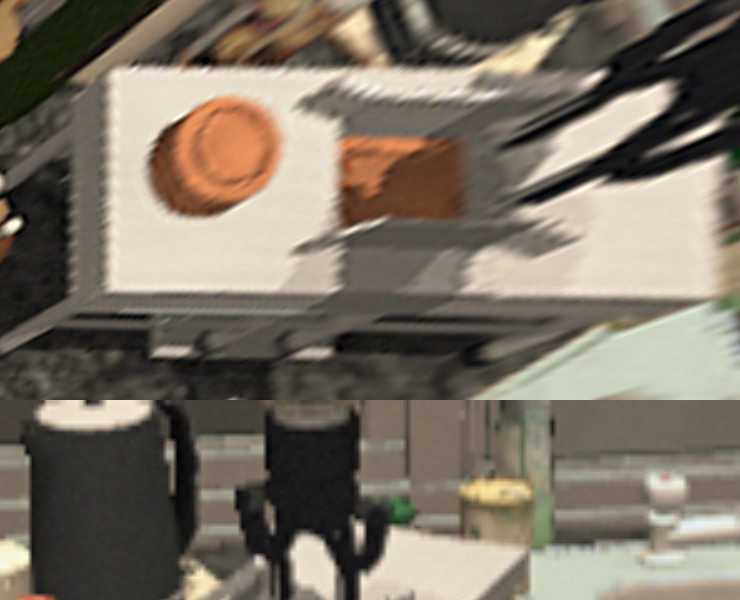

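The long board has dropped and lies flat. Its rear edge is at y≈-103, inside the lip at -109.5. Next is the round board, with the tool going over to behind it.

Emit:
move_arm(moves=[-0.02,0,0,0,0,0,-0.02,0,-0.1,0,0,0,-0.02,0,-0.2,0,0,0,0.95,0.02,-0.2,0,0,0,0.95,0.02,-0.2,0,0,0,0.95,0.02,-0.2,0,0,0,0.95,0.02,-0.2,0,0,0,0.95,0.02,-0.2,0,0,0,0.95,0.02,-0.2,0,0,0,0.95,0.02,-0.2,0,0,0,0.95,0.02,-0.2,0,0,0,0.95,0.02,-0.2,0,0,0])

```text
clock: 8.58
tcp_pos: [572.4, 252.7, 202.4]
orientation: [180.0, 0.0, 89.4]
force: [1.3, -0.3, -0.4]
grip_width: 51.1
grip_force: 0.0
```

Run:
```python
from h import *
to((572,258,202,89.4),(572,258,122.5,89.4))
```

```text
at [572.4 252.7 202.4] [1.7998e+02 1.0000e-02 8.9370e+01] t 8.5833
(572, 258, 202, 89.4) -> [0.013, -0.001, 0.001] [0.0, 0.0, -0.0]
(572, 258, 122.5, 89.4) -> [0.013, -0.001, 0.2] [0.0, 0.0, -0.0]
```

Emit:
move_arm(moves=[0.012,0,0,0,0,0,0.012,0,0.1,0,0,0,0.012,0,0.2,0,0,0,0.012,0,0.2,0,0,0,0.012,0,0.2,0,0,0])

```text
clock: 9.0
tcp_pos: [572.4, 255.2, 121.2]
orientation: [-179.9, 0.1, 89.4]
force: [-0.8, -0.7, 0.7]
grip_width: 51.4
grip_force: 0.0
```

Run:
```python
from h import *
to((572,235,122.5,89.4),(563,185,122.5,89.4),(562.7,100,122.5,89.4),(562.3,26,122.5,89.4))
im=read_camera("top");read_camera("scene")
b,r=boards("top",100);print("z100",b)
```

```text
at [572.4 255.2 121.2] [-1.7993e+02  7.0000e-02  8.9370e+01] t 9.0
(572, 235, 122.5, 89.4) -> [-0.05, -0.001, -0.003] [-0.001, 0.001, -0.0]
(563, 185, 122.5, 89.4) -> [-0.176, -0.022, -0.003] [-0.001, 0.001, -0.0]
(562.7, 100, 122.5, 89.4) -> [-0.388, -0.02, -0.003] [-0.001, 0.001, -0.0]
(562.3, 26, 122.5, 89.4) -> [-0.573, -0.019, -0.002] [-0.001, 0.001, -0.0]
z100 [{'x': 568.4, 'y': -36.4, 'size': [141.4, 99.5], 'yaw': np.float32(-0.6)}, {'x': 585.2, 'y': 182.5, 'size': [99.5, 97.0], 'yaw': np.float32(-90.0)}]
```

The top view confirms the long board is centred in y (-36.4 against -35) and square. Now I push the round board.

Emit:
move_arm(moves=[-0.025,0,0,0,0,0,-0.05,0,0,0,0,0,-0.07,-0.002,0,0,0,0,-0.095,-0.006,0,0,0,0,-0.12,-0.01,0,0,0,0,-0.15,-0.015,0,0,0,0,-0.18,-0.019,0,0,0,0,-0.21,-0.021,0,0,0,0,-0.24,-0.021,0,0,0,0,-0.27,-0.021,0,0,0,0,-0.3,-0.021,0,0,0,0,-0.32,-0.021,0,0,0,0])

```text
clock: 10.15
tcp_pos: [562.6, 126.2, 122.4]
orientation: [180.0, 0.0, 89.3]
force: [0.2, -0.0, -0.2]
grip_width: 51.6
grip_force: 0.2
```

Run:
```python
from h import *
to((562.5,28,122.5,89.4),(562.5,20,122.5,89.4));print(observe()["force"])
b,r=boards("scene",130);print(b)
cv2.imwrite("pics/r5.png",r[::2,::2,::-1])
```

```text
at [562.6 126.2 122.4] [1.800e+02 4.000e-02 8.933e+01] t 10.15
(562.5, 28, 122.5, 89.4) -> [-0.246, 0.003, -0.0] [0.0, 0.0, -0.001]
(562.5, 20, 122.5, 89.4) -> [-0.266, 0.003, -0.0] [0.0, 0.0, -0.001]
[ 0.23635173 -0.02145039 -0.17283473]
[{'x': 518.1, 'y': 40.0, 'size': [68.6, 189.9], 'yaw': np.float32(16.7)}]
```

View pics/r5.png

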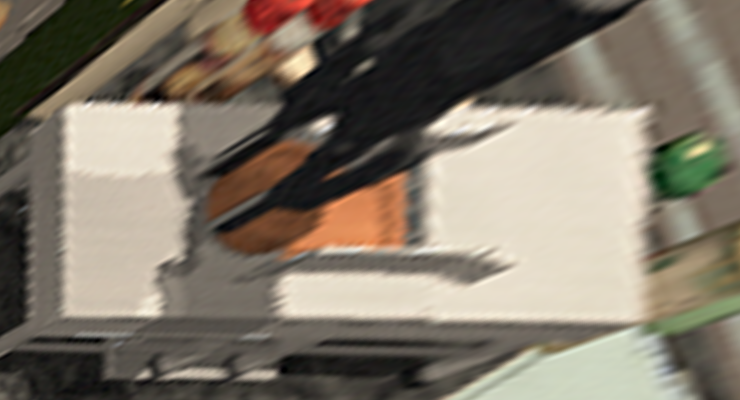

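The round board is nested between the fingers at columns 208–320 and is entering the lead-ins. I'll push on over the lip.

Emit:
move_arm(moves=[-0.02,0,0,0,0,0,-0.045,0,0,0,0,0,-0.07,0,0,0,0,0,-0.095,0,0,0,0,0,-0.12,0,0,0,0,0,-0.145,0.001,0,0,0,0,-0.17,0.001,0,0,0,0,-0.19,0.001,0,0,0,0,-0.21,0.001,0,0,0,0,-0.225,0.001,0,0,0,0,-0.24,0.001,0,0,0,0,-0.25,0.001,0,0,0,0])

```text
clock: 11.2
tcp_pos: [561.9, 27.5, 122.3]
orientation: [180.0, 0.0, 89.4]
force: [0.3, 0.5, 0.5]
grip_width: 51.4
grip_force: 0.0
```

Emit:
move_arm(moves=[-0.005,0,0,0,0,0,-0.01,0,0,0,0,0,-0.01,0,0,0,0,0,0.02,0,0,0,0,0,0.02,0,-0.1,0,0,0,0.02,0,-0.2,0,0,0,0.1,0,-0.25,0,0,0,0.2,0,-0.25,0,0,0,0.3,0,-0.25,0,0,0,0.4,0,-0.25,0,0,0,0.5,0,-0.25,0,0,0,0.6,0,-0.25,0,0,0])

```text
clock: 12.2
tcp_pos: [563.3, 272.1, 222.4]
orientation: [-180.0, -0.0, 89.5]
force: [-0.2, -0.6, 0.2]
grip_width: 51.2
grip_force: 0.0
```

Run:
```python
from h import *
to();print(observe()["force"])
b,r=boards("top",100);print(b)
im=read_camera("scene");t=read_camera("top")
for q in("round_board","long_board"):
  for d in look_for(q,"top")[:2]: print(q,d["score"],toworld("top",d["xyz"]))
cv2.imwrite("pics/r6.png",np.vstack([cv2.resize(t[165:220,225:325],(540,297),interpolation=cv2.INTER_CUBIC),cv2.resize(im[150:250,190:370],(540,300),interpolation=cv2.INTER_CUBIC)])[:,:,::-1])
```

```text
at [563.3 272.1 222.4] [-1.7999e+02 -4.0000e-02  8.9490e+01] t 12.2
[-0.20741803 -0.63402774  0.20817864]
[{'x': 566.4, 'y': -35.5, 'size': [141.0, 95.1], 'yaw': np.float32(-0.3)}]
round_board 0.89 [300.71321779 514.48733474  22.91890689]
round_board 0.61 [563.88462628 -21.36795193 106.2434621 ]
long_board 0.65 [573.63103156 -79.30534612  83.03320707]
```

View pics/r6.png

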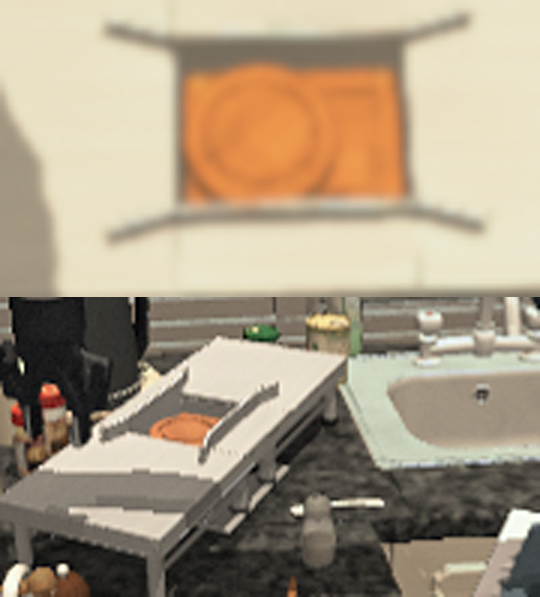

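The round board lies flat on the long board inside the well, about 16 mm off centre (limit 45), with its edge clear of the lip. The arm is clear of everything, so I'm handing the job in.

```bash
python3 -c "
from bench import *
print(sign_off())"
```

```text
the job is handed in; nothing more can be done
None
```

The job is handed in with no verdict reported: the last pictures show the long board down in the well with the round board flat on top, about 16 mm off centre, and nothing else was touched as far as I could tell.

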